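# Swing the magnifier off the test port and over the gauge, then tighten the port's coupling

## Robot

A 7-joint arm with a two-finger parallel gripper is mounted at the origin on the work surface. World frame = base frame: x ahead of the robot, y to its left, z up, the work surface at z = 0. Lengths are in m, angles in rad, forces in N, time in s.
With the tool pointing down it reaches from about 0.4 to 0.875 m from the base axis. Payload 4.4 kg.
Tool frame: the origin (TCP) lies between the finger pads; the fingertips stand 22 mm ahead of it and the grasp point (between the pads) lies 3 mm ahead of it; z points along the fingers, y is the line along which they close (so a half turn about z gives the same grasp; the last joint's range is limited). The gripper opens to 85 mm and grips with 20 to 120 N. Pads are 22 mm wide; open, the fingers measure 114 mm over their backs; the gripper's body (76 mm by 85 mm) begins 54 mm behind the grasp point. The pads swing forward as they close: fully open they stand 13 mm farther back than shut.
Start: joints at [1.064, 0.628, 0.038, 1.517, -0.027, 0.996, -0.02], TCP at [0.277, -0.588, 0.225] pointing down, gripper open.
Joint ranges: [-3.06, 3.06], [-0.37, 2.12], [-1.25, 1.32], [0.18, 2.47], [-1.1, 4.24], [0.23, 1.98], [-2.94, 2.94]. Speed limits (rad/s): [2.57, 2.57, 3.14, 3.14, 3.14, 3.14, 3.14].

## Interface

Orientations are given as a rotation vector (axis times angle).
In Python, from station import r, capture, get_calibration, ticket, nets gives the robot as it stands. Calls block until the motion is done:
- r.goto(position, orientation): joint-space move of the TCP to a pose.
- r.move_straight(position, rot=None, velocity=0.15): straight line of the TCP; rot=None keeps the orientation; velocity is the mean speed in m/s.
- r.movej(angles): joint-space move.
- r.open_jaws() and r.grab(strength=None): open the fingers fully, or close them until they stop; strength is the grip in N (None keeps the last).
- r.hold(seconds).
- r.ik(position, orientation): joint angles nearest the present ones, or None.
- r.get_obs(): the state.
- capture(name): name is "scene" or "top" or "wrist"; returns (picture, depth): 384x512x3 uint8, red, green, blue; 384x512 float32, m along the optical axis (not along the pixel's ray), 0 where there is no reading.
- get_calibration(name): a dict with "fx", "fy", "cx", "cy" (pixels), "eye" and "attitude" of the camera in the world. Camera axes: x right, y down, z forward; pixel columns grow to the right and rows downward; lengths in m; the calibration is good to about 2 mm. The wrist camera is an equidistant fisheye: a pixel r from the principal point sees the ray r / f radians off the axis. A picture is of the moment at which its call begins: read the wrist's pose just before it. get_calibration takes no time and is no camera call; for the wrist camera it gives the pose at the moment of the call.
A pose or a line that the arm cannot do raises r.IKError and nothing moves.
- ticket.finish_job(): hands the job in; it is judged then, once.
Trained networks look in the newest picture that a camera, given by its name, has taken for a name from the list of things; names that differ only in an ending like _2 or _b are one class to them, and where a whole thing is asked for, a point or a joint stands for the part that bears it (a point fixed in the world has none). Each returns a list of dicts, best first, with "p" (0 to 1); they miss things now and then, are a little off and sometimes report something else, mostly with a low value. They report only what shows in the picture. A call takes as long as a camera call.
- nets.search_frame(camera, thing): "bbox" ([left, top, right, bottom] in pixels, round what is visible of it).
- nets.pinpoint(camera, thing): "uv" ([column, row] in pixels: a listed point, or the origin of a listed thing).
The state is a dict: "t": time; "q": joint angles; "qvel": joint speeds; "effort": joint torques, N m; "eef_pos": TCP position; "orientation": TCP orientation; "wrist_force": force on the tool from outside, world axes, zero at the start; "moment": the same for the moment, N m; "grip_width": finger opening in m; "grip_force": force on a finger pad.
Only numpy, scipy, OpenCV 4.12 (cv2) and the standard library are available. Lean on these libraries where they do the work, as an engineer would, in place of code of your own. Each camera call takes 0.05 s, during which the arm holds its last target. There are 200 camera calls.

## Task

The magnifier on the pressure comparator hangs over the hex coupling nut of the test port. Swing its arm away until the lens is centred over the face of the dial gauge that lies on the plate, then tighten the hex coupling clockwise (seen from above) until it is fully home. Leave the lens over the dial, and leave the loose things lying about where they are.

Things in the scene. Friction and masses are not known exactly. Their poses are not given: they have to be found in the camera images.
- comparator: Pressure comparator, fixed: a black plate 310 x 440 mm, top 45 mm above the table. Origin on the table under the pillar's axis; x points away from the robot at yaw 0, z up. Plate from x = -240 to 70, y = -220 to 220 mm. At x = 35 mm: left a screw press with spoked handle, up to 165 mm high, right a needle valve, 117 mm high; neither is used. A steel pillar, 22 mm thick, carries the magnifier arm.
- pillar (a point): Point on the vertical axis of the pillar, about which the magnifier arm swings, at the arm's height (195 mm above the table). The pillar's top stands 218 mm above the table.
- magnifier (a joint): Swing of the magnifier arm about the pillar, rad. At 0 the arm points along -x of the comparator; it grows as the arm swings towards +y of the comparator (clockwise from above). Range -1.15 to 1.35; it is stiff enough to stay where it is left (about 1 N at the handle). The test port lies at -0.7, the gauge somewhere between 0.45 and 0.9.
- lens (a point): Centre of the magnifier's lens: clear glass in a black round frame 105 mm across and 14 mm thick (188 to 202 mm above the table), on a grey arm 16 mm wide, 170 mm from the pillar's axis. Its x axis points along the arm from lens to pillar, z up.
- handle (a point): Grip point on the upright black handle peg at the far end of the magnifier arm, 66 mm beyond the lens centre, 236 mm from the pillar's axis. Peg: round, 16 mm across, standing free from 201 to 252 mm above the table; this point is 230 mm above the table. It moves with the arm.
- dial (a point): Centre of the white dial face of the gauge under test, on its top, 96 mm above the table. The gauge is a round black case 92 mm across, fixed, face up, on the comparator's plate, its centre 170 mm from the pillar's axis. Where it stands round the pillar varies.
- coupling (a joint): Angle by which the hex coupling nut is unscrewed, rad: 0 is fully home (a hard stop), it grows counter-clockwise seen from above, up to 1.5. It does not rise or fall as it turns, and stays where it is left (about 0.2 Nm to turn).
- nut (a point): Centre of the steel hex coupling nut on the test port, 115 mm above the table: 36 mm across flats, 42 mm across corners, 100 to 130 mm above the table, with a dark boss 20 mm across, 6 mm high on top. Its x axis is square to a pair of flats (others at 60 and 120 deg) and turns with the nut. The post below is 30 mm thick with a thin 36 mm collar under the nut. 170 mm from the pillar's axis.
- adapter: Loose brass adapter standing on the plate, 26 mm across, 34 mm high; origin at its foot.
- plug: Loose steel plug standing on the plate, 24 mm across, 22 mm high; origin at its foot.
- wrench: Loose wrench, 190 mm long, on the table.
- screwdriver: Loose screwdriver, 180 mm long, on the table.
- mug: White mug, 80 mm across, 90 mm high, on the table; origin at its foot.
- jar: Small jar, 60 mm across, 70 mm high, on the table; origin at its foot.
- mouse: Black computer mouse, 100 x 60 x 28 mm, on the table.

How it is judged:
On the way, in this order (a step that is already met when the one before it is completed fails the run):
1. the lens stands still over the dial (centres within 25 mm seen from above) (horizontal distance between lens and dial below 0.025 m and velocity of joint magnifier between -0.05 and 0.05 rad/s), for 0.2 s.
2. then the coupling is turned home (within 0.10 rad of its stop) (value of joint coupling below 0.1 rad), for 0.2 s.
At the end, for the whole second after the job is handed in: The lens centre is within 25 mm of the dial centre seen from above and at rest, and the coupling is within 0.10 rad of its stop (all of step 1 and value of joint coupling below 0.1 rad); the robot touches nothing.
It fails at once if a loose thing is shifted by more than 30 mm (distance of any of adapter, plug, wrench, screwdriver, mug, jar, mouse from where it was at the start of the episode above 0.03 m).
It also fails if it takes over 59 s, if anything falls off the work surface, if the arm or the gripper's body presses on something with over 40 N, if the wrist force passes 120 N, or if a joint passes its speed limit or range.

## Working session

There is one attempt and no reset: what is moved stays moved. The work goes in short steps, each a Python script; the robot and the scene stay as the last script left them, time stands still between calls to the robot, and variables do not carry over. Pictures are saved under pics/ and viewed, at most 10 in all, crops included, and the job is handed in when it is done.

```bash
ls; mkdir -p pics
cat > h.py <<'E'
import numpy as np, cv2
from scipy.spatial.transform import Rotation as R
from station import r, capture, get_calibration, ticket, nets
def att(c):
    a=np.array(c["attitude"],float)
    return a if a.shape==(3,3) else (R.from_rotvec(a).as_matrix() if a.size==3 else R.from_quat(a).as_matrix())
def ray(cam,uv,c=None):
    c=c or get_calibration(cam)
    x=(uv[0]-c["cx"])/c["fx"]; y=(uv[1]-c["cy"])/c["fy"]
    if cam=="wrist":
        t=np.hypot(x,y); s=np.sinc(t/np.pi); d=np.array([x*s,y*s,np.cos(t)])
    else: d=np.array([x,y,1.])
    return np.array(c["eye"]),att(c)@d
def atz(cam,uv,z,c=None):
    e,d=ray(cam,uv,c); return e+d*(z-e[2])/d[2]
def save(n,p): cv2.imwrite("pics/"+n,cv2.cvtColor(p,cv2.COLOR_RGB2BGR))
E
python3 - <<'E'
from h import *
Z=dict(pillar=.195,lens=.195,handle=.23,dial=.096,nut=.115,adapter=.045,plug=.045,comparator=0,mug=0,jar=0)
print(get_calibration("top"),get_calibration("scene"))
for cam in ["top","scene"]:
    p,d=capture(cam); save(cam+"0.png",p); np.save(cam+"0.npy",d)
    for k,z in Z.items():
        for o in nets.pinpoint(cam,k)[:2]: print(cam,k,np.round(o["p"],2),np.round(o["uv"]),np.round(atz(cam,o["uv"],z),3))
print(r.get_obs())
E
```

```text
pics
{'fx': 347.8419402538624, 'fy': 347.8419402538624, 'cx': 258.529614982511, 'cy': 187.37659091274955, 'eye': array([ 0.44871459, -0.01390456,  1.11844332]), 'attitude': array([-2.15822808,  2.22399588, -0.0398247 ])} {'fx': 402.12139292871245, 'fy': 402.12139292871245, 'cx': 247.3516979633894, 'cy': 199.1208435920618, 'eye': array([ 1.13799851, -0.70246374,  0.80836251]), 'attitude': array([-2.03901181, -0.82059747,  0.40212754])}
top pillar 0.84 [256. 111.] [ 0.699 -0.003  0.195]
top lens 0.69 [298. 158.] [ 0.57  -0.11   0.195]
top handle 0.6 [317. 175.] [ 0.518 -0.154  0.23 ]
top handle 0.34 [175. 249.] [0.342 0.213 0.23 ]
top dial 0.77 [224. 170.] [0.552 0.097 0.096]
top adapter 0.51 [267. 190.] [ 0.492 -0.029  0.045]
top plug 0.63 [392. 221.] [ 0.384 -0.408  0.045]
top plug 0.43 [318. 126.] [ 0.684 -0.193  0.045]
top comparator 0.71 [255. 129.] [0.693 0.004 0.   ]
top mug 0.72 [125. 154.] [0.624 0.428 0.   ]
top jar 0.94 [386. 141.] [ 0.641 -0.415  0.   ]
scene pillar 0.97 [305. 220.] [ 0.703 -0.002  0.195]
scene lens 0.56 [241. 217.] [ 0.577 -0.106  0.195]
scene lens 0.23 [2
[... 477 characters left out ...]
-0.427  0.   ]
{'t': 1.1, 'q': array([ 1.06420405,  0.62838633,  0.03849005,  1.51740539, -0.02701667,
        0.9963029 , -0.01999106]), 'qvel': array([-0.00187962, -0.00115817, -0.00032191, -0.00039312, -0.00054654,
        0.00135805,  0.00082739]), 'effort': array([ 2.53184062e-04, -5.63294184e+01,  1.22616515e+00, -1.93786186e+01,
        1.09041261e-02,  1.70431878e-03, -1.97047677e-05]), 'eef_pos': array([ 0.2773657 , -0.58786267,  0.22472038]), 'orientation': array([3.06560431e+00, 6.86776223e-01, 9.25111322e-05]), 'wrist_force': array([0.6988404 , 0.30733484, 0.32888036]), 'moment': array([ 0.01847042, -0.01416031,  0.06820435]), 'grip_force': 0.0, 'grip_width': 0.08551378435694885}
```

Run:
```python
import cv2
a=cv2.imread("pics/top0.png")[60:280,140:420]; b=cv2.imread("pics/scene0.png")[120:380,120:420]
cv2.imwrite("pics/c0.png",cv2.resize(a,(764,600),interpolation=cv2.INTER_CUBIC))
cv2.imwrite("pics/c1.png",cv2.resize(b,(690,598),interpolation=cv2.INTER_CUBIC))
```

```text
(no output)
```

View pics/c0.png

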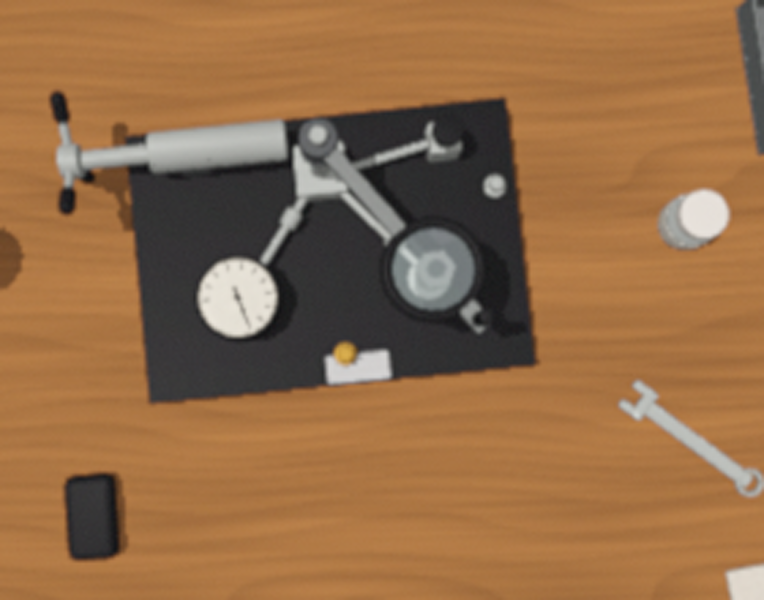

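View pics/c1.png

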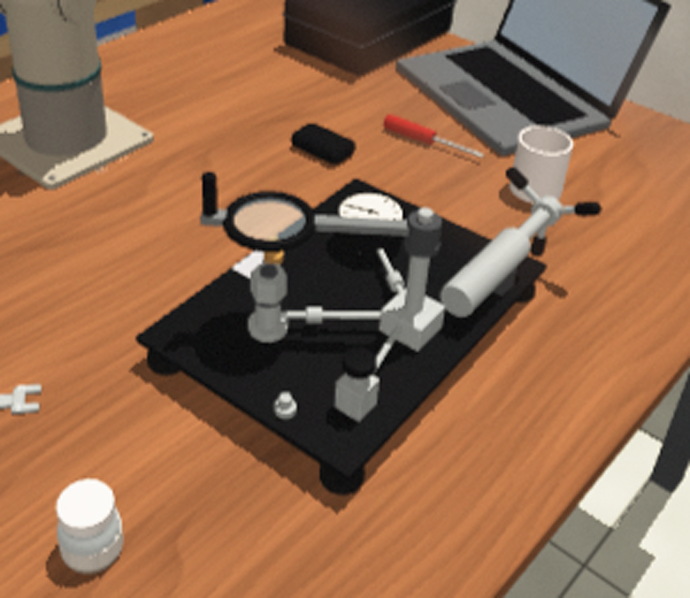

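The crop of the top view shows the dial at about (238,297), the lens at (432,268) over the nut, the pillar at (318,138), the handle at (478,315) and the adapter at (344,352). The second crop agrees with this. Next I hover over the handle and refine its position.

```bash
cat >> h.py <<'E'
def down(psi): return (R.from_euler('z',psi)*R.from_euler('x',np.pi)).as_rotvec()
def look(cam,things):
    c=get_calibration(cam); p,d=capture(cam)
    for k,z in things.items():
        for o in nets.pinpoint(cam,k)[:2]: print(cam,k,np.round(o["p"],2),np.round(o["uv"]),np.round(atz(cam,o["uv"],z,c),4))
    return p,d,c
E
python3 - <<'E'
from h import *
P=np.array([.701,-.003]); H=np.array([.521,-.1505])
a0=np.arctan2(*(H-P)[::-1]); 
for off in (0,np.pi):
  for a in (a0,a0-.65,a0-1.3):
    q=r.ik([*(P+.234*np.array([np.cos(a),np.sin(a)])),.233],down(a+off)); print(off,a,None if q is None else np.round(q,2))
o=r.get_obs(); r.move_straight([*o["eef_pos"][:2],.34],velocity=.25)
off=np.pi
try: r.goto([*H,.34],down(a0+off))
except r.IKError: print("ik"); raise
p,d,c=look("wrist",dict(handle=.23,pillar=.195,lens=.195,dial=.096,nut=.115,adapter=.045))
save("w0.png",p); o=r.get_obs(); print(o["t"],o["eef_pos"],o["q"])
E
```

```text
0 -2.4551072849287374 [ 0.88  0.66 -1.06  1.79  0.65  1.08  1.84]
0 -3.1051072849287373 [ 0.51  0.44 -0.76  1.98  0.4   0.87  1.14]
0 -3.7551072849287372 [ 0.11  0.5  -0.61  1.84  0.36  0.91  0.29]
3.141592653589793 -2.4551072849287374 [ 0.29  0.46 -0.08  1.81  0.05  0.87 -0.7 ]
3.141592653589793 -3.1051072849287373 [-0.05  0.36  0.02  2.   -0.01  0.78 -1.56]
3.141592653589793 -3.7551072849287372 [-0.38  0.44  0.1   1.85 -0.06  0.85 -2.43]
wrist handle 0.83 [258. 187.] [ 0.5195 -0.1527  0.23  ]
wrist lens 0.74 [256. 112.] [ 0.5688 -0.1094  0.195 ]
wrist dial 0.79 [136.  28.] [0.5586 0.0943 0.096 ]
wrist adapter 0.61 [182. 112.] [ 0.4953 -0.0253  0.045 ]
wrist adapter 0.17 [257.   5.] [ 0.6919 -0.0107  0.045 ]
3.875 [ 0.52091994 -0.15088386  0.33994685] [ 0.35449012  0.36277207 -0.17713734  1.65035868  0.06909177  1.13465669
 -0.72555663]
```

Run:
```python
from h import *
P=np.array([.702,-.002]); H=np.array([.520,-.152]); D=np.array([.554,.0965])
a0=np.arctan2(*(H-P)[::-1]); rad=np.linalg.norm(H-P); a1=np.arctan2(*(D-P)[::-1])-2*np.pi
print(a0,a1,rad)
r.goto([*H,.30],down(a0+np.pi)); r.move_straight([*H,.234],velocity=.1)
r.grab(20); o=r.get_obs(); print(o["t"],o["grip_width"],o["grip_force"],o["wrist_force"])
for a in np.linspace(a0,a1,10)[1:]:
    r.move_straight([*(P+rad*np.array([np.cos(a),np.sin(a)])),.234],down(a+np.pi),velocity=.08)
    o=r.get_obs(); print(np.round(o["t"],1),np.round(o["wrist_force"],1),round(o["grip_width"],4))
p,d,c=look("top",dict(handle=.23,lens=.195,dial=.096,nut=.115)); save("top1.png",p)
look("scene",dict(lens=.195,dial=.096,nut=.115,pillar=.195))
```

```text
-2.4522832057097115 -3.7288152260943157 0.23584740829612688
5.6083 0.014808223356815442 19.48041021823883 [-0.45727459 -0.81291631  2.04810438]
6.2 [-2.2  0.1  4. ] 0.0146
6.7 [-2.8 -0.6  4.5] 0.0152
7.3 [-3.8 -0.4  7. ] 0.0147
7.9 [-3.3  0.4  6.6] 0.015
8.4 [-3.8  0.6  6.5] 0.015
9.0 [-4.   0.1  6.9] 0.0147
9.6 [-2.9  0.7  5.6] 0.015
10.1 [-1.8  1.4  5.6] 0.0148
10.7 [-2.7  1.7  6.5] 0.0147
top handle 0.63 [206. 184.] [0.5056 0.1289 0.23  ]
top lens 0.66 [219. 163.] [0.5619 0.1001 0.195 ]
top lens 0.29 [390. 141.] [ 0.6065 -0.3584  0.195 ]
top dial 0.57 [228. 169.] [0.5557 0.0862 0.096 ]
top dial 0.32 [266. 187.] [ 0.4997 -0.0241  0.096 ]
top nut 0.5 [300. 157.] [ 0.5807 -0.1246  0.115 ]
scene lens 0.87 [285. 183.] [0.5565 0.0997 0.195 ]
scene dial 0.92 [281. 212.] [0.5558 0.0915 0.096 ]
scene nut 0.72 [240. 244.] [ 0.5846 -0.1151  0.115 ]
scene pillar 0.96 [302. 218.] [ 0.6923 -0.0015  0.195 ]
```

Run:
```python
from h import *
r.open_jaws(); o=r.get_obs(); p=o["eef_pos"]; r.move_straight([*p[:2],.31],velocity=.15)
r.goto([.56,-.121,.29],down(0.1))
p,d,c=look("wrist",dict(nut=.115,lens=.195,dial=.096,handle=.23,adapter=.045)); save("w1.png",p)
x,y=[int(v) for v in nets.pinpoint("wrist","nut")[0]["uv"]]
cr=p[max(0,y-60):y+60,max(0,x-80):x+80]; print(x,y,cr.shape); save("w1c.png",cv2.resize(cr,None,fx=5,fy=5,interpolation=cv2.INTER_CUBIC))
a,b,_=look("top",dict(lens=.195,dial=.096,nut=.115)); 
a,b,_=look("scene",dict(lens=.195,dial=.096,nut=.115)); 
np.save("w1d.npy",d); import pickle; pickle.dump(c,open("w1c.pkl","wb"))
print(r.get_obs()["t"])
```

```text
wrist nut 0.77 [262. 149.] [ 0.5818 -0.1206  0.115 ]
wrist lens 0.87 [ 48. 170.] [0.5599 0.0957 0.195 ]
wrist lens 0.19 [190.  48.] [ 0.6746 -0.0513  0.195 ]
wrist dial 0.58 [ 94. 156.] [0.5535 0.0947 0.096 ]
wrist dial 0.46 [ 55. 253.] [0.3898 0.1913 0.096 ]
wrist handle 0.62 [ 12. 229.] [0.5035 0.1303 0.23  ]
wrist adapter 0.51 [189. 196.] [ 0.4932 -0.0261  0.045 ]
261 149 (120, 160, 3)
top lens 0.69 [223. 164.] [0.5586 0.0882 0.195 ]
top dial 0.44 [226. 170.] [0.5527 0.0925 0.096 ]
top nut 0.57 [296. 158.] [ 0.5779 -0.1135  0.115 ]
scene lens 0.91 [284. 185.] [0.5591 0.0908 0.195 ]
scene dial 0.68 [279. 213.] [0.5526 0.0855 0.096 ]
scene nut 0.49 [237. 243.] [ 0.5751 -0.1183  0.115 ]
14.3417
```

View pics/w1c.png

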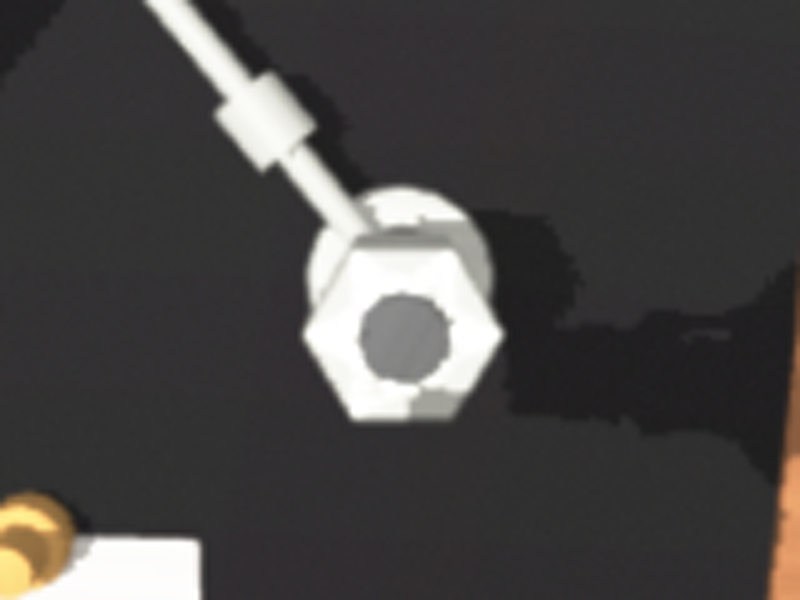

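View pics/w1.png

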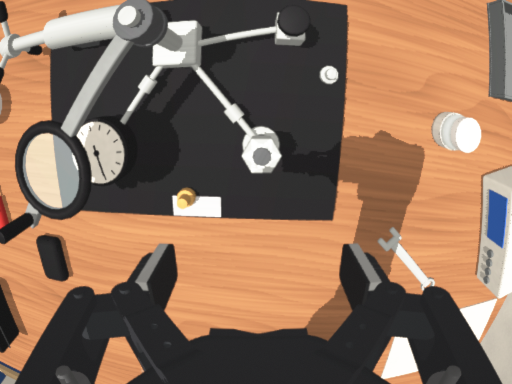

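The wrist crop shows the hex nut uncovered. Its corners are at crop (303,335), (352,248), (452,248), (503,335), (452,420) and (352,420), and the boss is centred at (405,338). The full view has the lens over the dial, displaced only by parallax.

Run:
```python
from h import *
import pickle
c=pickle.load(open("w1c.pkl","rb"))
C=np.array([(303,335),(352,248),(452,248),(503,335),(452,420),(352,420)])
W=np.array([atz("wrist",(181+x/5,89+y/5),.130,c)[:2] for x,y in C]); m=W.mean(0)
b=atz("wrist",(181+405/5,89+338/5),.136,c)
e=W-m; an=np.arctan2(e[:,1],e[:,0]); k=np.angle(np.exp(6j*an).mean())/6
flat=k+np.pi/6
print(m,b,np.linalg.norm(e,axis=1),np.degrees([k,flat]),np.degrees(an))
for n in range(-4,6):
  psi=flat-np.pi/2+n*np.pi/3
  q=r.ik([*m,.125],down(psi)); print(n,round(psi,3),None if q is None else np.round(q,2))
print(r.get_obs()["q"])
```

```text
[ 0.57714684 -0.1205504 ] [ 0.577718   -0.12096985  0.136     ] [0.02097848 0.02131869 0.02122454 0.02127071 0.02142004 0.02145483] [-24.14063773   5.85936227] [  95.74208504   35.38238629  -23.26348405  -84.11632518 -144.32940629
  155.74193426]
-4 -5.657 [ 0.2   0.67 -0.07  1.78  0.07  0.69 -0.85]
-3 -4.61 [ 0.36  0.68 -0.32  1.78  0.3   0.73 -0.02]
-2 -3.563 [ 0.51  0.73 -0.57  1.77  0.53  0.8   0.83]
-1 -2.516 [ 0.76  0.9  -1.06  1.77  0.91  1.05  1.55]
0 -1.469 [-0.07  0.7   0.37  1.79 -0.36  0.72 -2.55]
1 -0.421 [ 0.08  0.67  0.13  1.79 -0.12  0.69 -1.72]
2 0.626 [ 0.2   0.67 -0.07  1.78  0.07  0.69 -0.85]
3 1.673 [ 0.36  0.68 -0.32  1.78  0.3   0.73 -0.02]
4 2.72 [ 0.51  0.73 -0.57  1.77  0.53  0.8   0.83]
5 3.767 [ 0.76  0.9  -1.06  1.77  0.91  1.05  1.55]
[ 0.13773205  0.44919122  0.03931261  1.65332331 -0.01980405  1.03943676
 -1.28772565]
```

Run:
```python
from h import *
N=np.array([.5774,-.1207]); psi=1.673
r.goto([*N,.24],down(psi)); r.move_straight([*N,.123],velocity=.1)
o=r.get_obs(); print("down",o["t"],np.round(o["wrist_force"],1))
r.grab(60); o=r.get_obs(); m0=o["moment"]; print(o["t"],o["grip_width"],o["grip_force"],np.round(o["wrist_force"],1),np.round(m0,2))
for i in range(20):
    psi-=.08
    r.goto([*N,.123],down(psi)); o=r.get_obs(); mz=o["moment"][2]
    act=(R.from_rotvec(o["orientation"])*R.from_euler('x',-np.pi)).as_euler('zyx')[0]
    print(round(o["t"],1),round(psi,3),round(act,3),np.round(o["wrist_force"],1),np.round(o["moment"],2),round(o["grip_width"],4))
    if abs(mz-m0[2])>1.2 or np.linalg.norm(o["wrist_force"])>60: break
```

```text
down 16.875 [0.1 0.7 0.7]
17.5333 0.01607218642501317 58.87767733272284 [-1.  -0.7  5.2] [0.03 0.2  0.01]
17.8 1.593 1.593 [-0.8 -0.6  5.3] [0.02 0.25 0.02] 0.0159
18.0 1.513 1.513 [-1.6 -0.2  5.3] [0.04 0.13 0.02] 0.0159
18.3 1.433 1.433 [-1.3 -0.1  6. ] [-0.03  0.19  0.02] 0.016
18.5 1.353 1.353 [-0.4  0.2  5.1] [0.05 0.19 0.04] 0.0158
18.8 1.273 1.273 [-0.7 -0.5  5.4] [0.04 0.21 0.03] 0.0161
19.0 1.193 1.193 [-1.  -0.1  5.3] [-0.03  0.21 -0.03] 0.0162
19.3 1.113 1.113 [-1.5 -0.3  5.7] [-0.02  0.14  0.02] 0.0161
19.5 1.033 1.033 [-0.6  0.2  5.4] [-0.    0.22  0.03] 0.0159
19.8 0.953 0.953 [-1.2 -0.2  5.9] [0.05 0.17 0.02] 0.0161
20.0 0.873 0.873 [-0.9  0.7  5.5] [0.02 0.21 0.02] 0.0157
20.3 0.793 0.793 [-1.1 -0.5  5.4] [0.03 0.25 0.02] 0.0154
20.5 0.713 0.713 [-1.4  1.   6. ] [ 0.08  0.2  -0.03] 0.016
20.8 0.633 0.633 [-1.5  1.   5.7] [0.06 0.23 0.01] 0.0157
21.0 0.553 0.554 [-0.6 -0.3  5.2] [0.01 0.18 0.19] 0.0158
21.3 0.473 0.474 [5.  2.4 2.2] [ 0.57 -0.99 -0.13] 0.0156
21.5 0.393 0.396 [4.6 2.5 1.6] [ 0.54 -1.2   0.01] 0.0159
21.8 0.313 0.316 [5.5 2.3 1.2] [ 0.43 -1.24 -0.  ] 0.0157
22.0 0.233 0.236 [5.5 1.8 0.8] [ 0.31 -1.3   0.17] 0.0158
22.3 0.153 0.154 [-0.2  0.7  6.4] [ 0.03  0.09 -0.2 ] 0.0161
22.5 0.073 0.075 [-0.2  1.   7.2] [0.05 0.07 0.06] 0.0159
```

The opening is 16 mm, not 36 mm, so the grip isn't on the nut. I'll look before doing anything else.

Run:
```python
from h import *
o=r.get_obs(); print(o["eef_pos"],o["grip_width"])
p,d=capture("scene"); save("s2.png",cv2.resize(p[120:320,120:387],(800,600),interpolation=cv2.INTER_CUBIC))
p,d=capture("wrist"); save("w2.png",cv2.resize(p,(800,600)))
```

```text
[ 0.57786826 -0.12077176  0.12405036] 0.015859530605886726
```

View pics/s2.png

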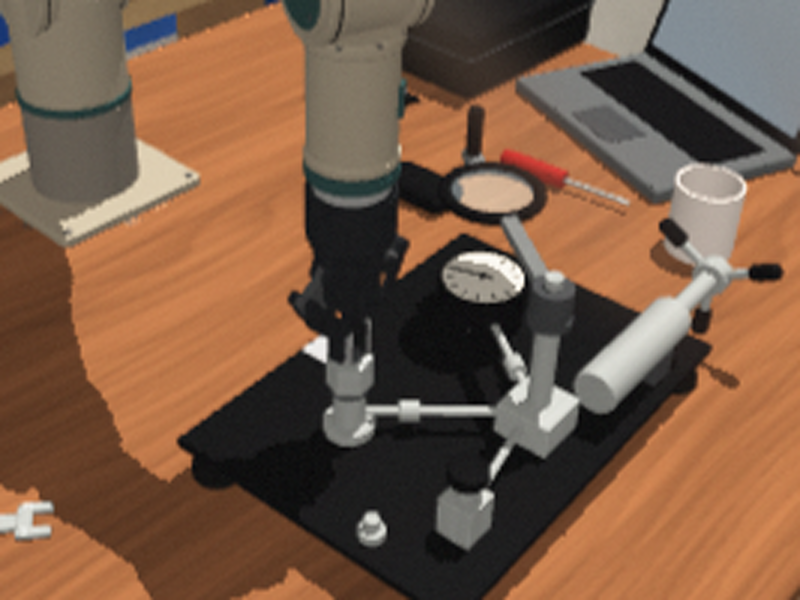

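View pics/w2.png

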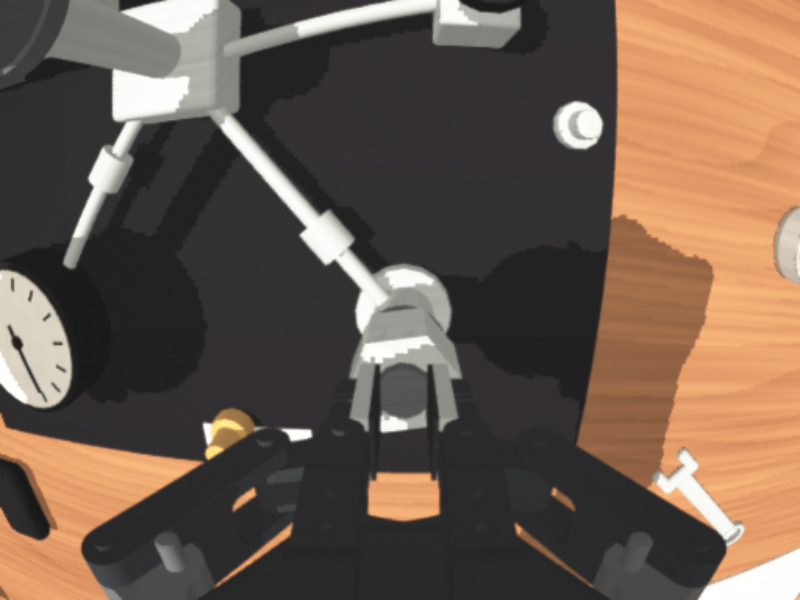

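The scene crop shows the fingers standing on top of the nut and holding only the boss at about (350,340). The lens is still over the dial and the loose things are where they were. I'll release, then check heights and the nut's angle.

Run:
```python
from h import *
import pickle
def z(cam,d,c,x,y):
    e,v=ray(cam,(x,y),c); f=att(c)[:,2]; return e+v*d[y,x]/(v@f)
c=pickle.load(open("w1c.pkl","rb")); d=np.load("w1d.npy")
for x,y in [(262,156),(262,145),(262,170),(247,157),(275,157),(300,100)]: print(np.round(z("wrist",d,c,x,y),4))
p,d=capture("wrist"); c=get_calibration("wrist")
for X,Y in [(385,375),(360,400),(450,400),(374,420),(435,420),(400,385),(405,350)]:
    print("tip",X,Y,np.round(z("wrist",d,c,int(X*.64),int(Y*.64)),4))
r.open_jaws(); o=r.get_obs(); r.move_straight([*o["eef_pos"][:2],.2],velocity=.15)
r.goto([.56,-.121,.29],down(0.1)); c=get_calibration("wrist"); p,d=capture("wrist")
save("w3c.png",cv2.resize(p[89:209,181:341],None,fx=5,fy=5,interpolation=cv2.INTER_CUBIC)); pickle.dump(c,open("w3c.pkl","wb"))
for x,y in [(262,145),(262,166)]: print(np.round(z("wrist",d,c,x,y),4))
print(r.get_obs()["t"])
```

```text
[ 0.5783 -0.1209  0.1357]
[ 0.5887 -0.1199  0.1287]
[ 0.5619 -0.1227  0.1294]
[ 0.5745 -0.1054  0.1297]
[ 0.5775 -0.1349  0.1302]
[ 0.641  -0.1656  0.0459]
tip 385 375 [ 0.5846 -0.1133  0.1362]
tip 360 400 [ 0.5873 -0.1068  0.1583]
tip 450 400 [ 0.5895 -0.1325  0.1587]
tip 374 420 [ 0.5873 -0.1113  0.1676]
tip 435 420 [ 0.5879 -0.1277  0.1666]
tip 400 385 [ 0.5814 -0.1187  0.1361]
tip 405 350 [ 0.5911 -0.1196  0.1295]
[ 0.5889 -0.1217  0.1302]
[ 0.566  -0.124   0.1287]
24.5333
```

View pics/w3c.png

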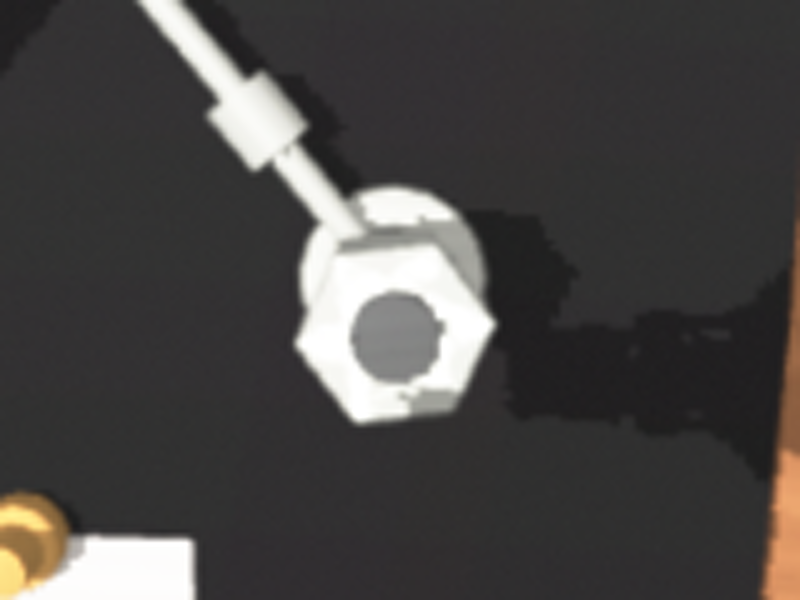

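The nut shows about 6° counter-clockwise in the picture, modulo 60°. So the boss grip turned it clockwise by roughly 54°. Next I measure where the open fingertips really are, from the saved depth image.

Run:
```python
from h import *
import pickle
c=pickle.load(open("w1c.pkl","rb")); d=np.load("w1d.npy"); T=np.array([.56,-.121,.29])
v,u=np.mgrid[240:384:1,0:512:1]
x=(u-c["cx"])/c["fx"]; y=(v-c["cy"])/c["fy"]; t=np.hypot(x,y); s=np.sinc(t/np.pi)
D=np.stack([x*s,y*s,np.cos(t)],-1); P=D/D[...,2:]*d[240:384][...,None]
W=P@att(c).T+c["eye"]-T; Q=W@R.from_rotvec(down(.1)).as_matrix()
m=(d[240:384]>0)&(np.abs(Q[...,0])<.04)&(np.abs(Q[...,1])<.08)&(Q[...,2]<.08)
q=Q[m]; print("eye tool",(np.array(c["eye"])-T)@R.from_rotvec(down(.1)).as_matrix())
for sg in (-1,1):
    k=q[q[:,1]*sg>0]; k=k[np.argsort(-k[:,2])]; print(np.round(k[:200:20],3))
E=np.load
C=np.array([(295,343),(352,250),(435,240),(496,323),(452,410),(360,423)])
c3=pickle.load(open("w3c.pkl","rb"))
W=np.array([atz("wrist",(181+x/5,89+y/5),.130,c3)[:2] for x,y in C]); mm=W.mean(0); e=W-mm
print(mm,np.degrees(np.angle(np.exp(6j*np.arctan2(e[:,1],e[:,0])).mean())/6)+30)
```

```text
eye tool [ 0.07820996 -0.00228357 -0.14824187]
[[-0.007 -0.045 -0.018]
 [ 0.001 -0.045 -0.02 ]
 [ 0.004 -0.045 -0.021]
 [ 0.007 -0.045 -0.022]
 [-0.008 -0.045 -0.023]
 [-0.001 -0.045 -0.023]
 [ 0.01  -0.045 -0.024]
 [ 0.008 -0.045 -0.025]
 [ 0.    -0.045 -0.025]
 [ 0.004 -0.045 -0.026]]
[[ 0.005  0.041 -0.018]
 [-0.005  0.04  -0.02 ]
 [-0.001  0.04  -0.021]
 [ 0.004  0.04  -0.022]
 [-0.009  0.04  -0.023]
 [-0.002  0.04  -0.023]
 [-0.006  0.041 -0.024]
 [ 0.011  0.041 -0.025]
 [ 0.006  0.052 -0.025]
 [ 0.004  0.04  -0.026]]
[ 0.57764031 -0.12141107] 10.968420281213898
```

The open fingertips sit about 27 mm farther back than the stated tool frame says: tool z is -0.018 against an expected +0.009. I'll lower the command by that amount and grip the flats properly.

Run:
```python
from h import *
N=np.array([.5776,-.1211]); psi=np.radians(100.97); zc=.097
r.goto([*N,.22],down(psi)); r.move_straight([*N,zc],velocity=.08)
o=r.get_obs(); print("down",o["t"],o["eef_pos"],np.round(o["wrist_force"],1))
r.grab(50); o=r.get_obs(); m0=o["moment"]; print(o["t"],o["grip_width"],o["grip_force"],np.round(o["wrist_force"],1),np.round(m0,2))
if .030<o["grip_width"]<.041:
  for i in range(30):
    psi-=.05
    r.goto([*N,zc],down(psi)); o=r.get_obs(); mz=o["moment"][2]
    act=(R.from_rotvec(o["orientation"])*R.from_euler('x',-np.pi)).as_euler('zyx')[0]
    print(round(o["t"],1),round(psi,3),round(act,3),np.round(o["wrist_force"],1),np.round(o["moment"],2),round(o["grip_width"],4))
    if abs(mz-m0[2])>.8 or np.linalg.norm(o["wrist_force"])>50: break
```

```text
down 27.4917 [ 0.57797847 -0.12118288  0.09748909] [-0.5  0.3 -0.7]
28.0 0.034824760578921046 50.25488896295428 [-0.4  0.2  2.5] [ 0.01 -0.05  0.04]
28.2 1.712 1.712 [-0.7 -0.3  4.4] [ 0.07 -0.07 -0.23] 0.0356
28.5 1.662 1.663 [-0.7  0.6  5.2] [ 0.09 -0.06 -0.23] 0.0353
28.8 1.612 1.616 [-0.4 -0.1  5.1] [0.04 0.02 0.42] 0.0353
29.0 1.562 1.572 [-0.9 -0.9  6.1] [-0.31  0.03  2.04] 0.0351
```

A hard stop came at about 1.61 rad with 2 Nm. I'll release, retreat and verify.

Run:
```python
from h import *
r.open_jaws(); o=r.get_obs(); r.move_straight([*o["eef_pos"][:2],.22],velocity=.12)
r.goto([.56,-.121,.29],down(0.1)); r.hold(.3)
p,d,c=look("wrist",dict(lens=.195,nut=.115,dial=.096,adapter=.045))
save("w4c.png",cv2.resize(p[89:209,181:341],None,fx=5,fy=5,interpolation=cv2.INTER_CUBIC))
look("top",dict(lens=.195,dial=.096,adapter=.045,plug=.045)); look("scene",dict(lens=.195,dial=.096)); o=r.get_obs(); print(o["t"],o["wrist_force"])
```

```text
wrist lens 0.64 [ 49. 170.] [0.5607 0.0924 0.195 ]
wrist nut 0.72 [259. 150.] [ 0.5809 -0.1197  0.115 ]
wrist dial 0.75 [ 93. 150.] [0.5609 0.0945 0.096 ]
wrist adapter 0.55 [185. 196.] [ 0.4926 -0.023   0.045 ]
top lens 0.64 [222. 163.] [0.5606 0.0911 0.195 ]
top dial 0.51 [226. 168.] [0.5568 0.0921 0.096 ]
top adapter 0.55 [265. 192.] [ 0.4841 -0.0213  0.045 ]
scene lens 0.55 [287. 182.] [0.5575 0.1076 0.195 ]
scene lens 0.42 [260. 188.] [0.5209 0.029  0.195 ]
scene dial 0.56 [280. 211.] [0.5505 0.0928 0.096 ]
32.8083 [ 0.47853817 -0.42554826 -0.66602503]
```

View pics/w4c.png

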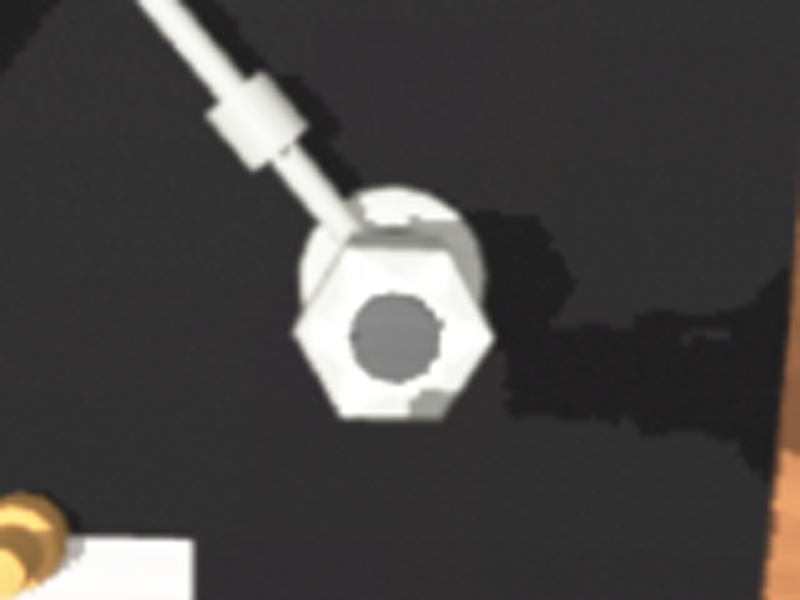

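The nut, now at crop (395,338), has turned a further 7° or so clockwise, up to the stop. The lens is about 6 mm from the dial and the adapter has not moved. Handing in.

```bash
python3 -c "
from h import *
print(ticket.finish_job())"
```

```text
the job is handed in; nothing more can be done
None
```

I handed the job in at about 33 s: the lens is over the dial (about 6 mm off by the cameras), the coupling is turned clockwise to its hard stop, and the gripper is clear; my first nut grip caught only the boss, so I regripped on the flats, and the hand-in returned no verdict.

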